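# Set up the stamping press and stamp the pigment blocks

## Robot

A 6-joint arm with a two-finger parallel gripper is mounted at the origin on the work surface. World frame = base frame: x ahead of the robot, y to its left, z up, the work surface at z = 0. Lengths are in m, angles in rad, forces in N, time in s.
With the tool pointing down it reaches from about 0.325 to 0.775 m from the base axis. Payload 9.3 kg.
Tool frame: the origin (TCP) lies on the mounting face of the last link; the fingertips stand 173 mm ahead of it and the grasp point (between the pads) lies 155 mm ahead of it; z points along the fingers, y is the line along which they close (so a half turn about z gives the same grasp; the last joint's range is limited). The gripper opens to 85 mm and grips with 20 to 120 N. Pads are 22 mm wide; open, the fingers measure 114 mm over their backs; the gripper's body (76 mm by 85 mm) begins 54 mm behind the grasp point. The pads swing forward as they close: fully open they stand 13 mm farther back than shut.
Start: joints at [1.15, 0.259, 0.021, 1.334, 0, 1.418], TCP at [0.146, 0.53, 0.405] pointing down, gripper open.
Joint ranges: [-3.04, 3.04], [-0.91, 1.82], [-1.04, 1.36], [-1.92, 1.95], [-1.52, 1.45], [-3.14, 3.14]. Speed limits (rad/s): [2.22, 2.22, 2.79, 3.14, 3.14, 3.14].

## Interface

Orientations are given as a unit quaternion [w, x, y, z].
In Python, from plant import arm gives the robot as it stands. Calls block until the motion is done:
- arm.goto(position, orientation): joint-space move of the TCP to a pose.
- arm.line_to(position, ori=None, rate=0.15, threshold=None): straight line of the TCP; ori=None keeps the orientation; rate is the mean speed in m/s. With threshold (N) it stops when the force on the tool has changed by that much, and returns True; else False.
- arm.set_joints(angles): joint-space move.
- arm.gripper_to(opening, effort=None): finger opening in m; effort is the grip in N (None keeps the last); returns when the fingers have stopped.
- arm.hold(seconds).
- arm.ik(position, orientation): joint angles nearest the present ones, or None.
- arm.get_obs(): the state.
- arm.read_camera(name): name is "scene" or "top"; returns a dict with "frame" (480x640x3 uint8, blue, green, red), "range_z" (480x640 float32, m along the optical axis (not along the pixel's ray), 0 where there is no reading), "fovy" (degrees; the focal length in pixels is half the picture's height over the tangent of half this angle, whatever the lens; pixels are square), "cx", "cy" (the principal point, pixels), "rvec" (rotation vector, rad) and "tvec" (3), from world to camera coordinates, as OpenCV has them. Camera axes: x right, y down, z forward; pixel columns grow to the right and rows downward; lengths in m; the calibration is good to about 2 mm. A picture is of the moment at which its call begins.
A pose or a line that the arm cannot do raises arm.IKError and nothing moves.
- arm.sign_off(): hands the job in; it is judged then, once.
Trained networks look in a picture, given as the dict that the camera call returned (one of the last four; its "shot" number tells which), for a name from the list of things; names that differ only in an ending like _2 or _b are one class to them, and where a whole thing is asked for, a point or a joint stands for the part that bears it (a point fixed in the world has none). Each returns a list of dicts, best first, with "p" (0 to 1); they miss things now and then, are a little off and sometimes report something else, mostly with a low value. They report only what shows in the picture. A call takes as long as a camera call. They do not tell look-alikes from the thing itself.
- arm.masks_of(target, picture): "region" (480x640 bool, what is visible of it) and "rect" ([left, top, right, bottom] in pixels, round what is visible of it).
The state is a dict: "time_s": time; "joints": joint angles; "qd": joint speeds; "joint_torque": joint torques, N m; "position": TCP position; "tcp_rot": TCP orientation; "ft_force": force on the tool from outside, world axes, zero at the start; "moment": the same for the moment, N m; "gripper_width": finger opening in m; "grip_force": force on a finger pad.
Only numpy, scipy, OpenCV 4.12 (cv2) and the standard library are available. Lean on these libraries where they do the work, as an engineer would, in place of code of your own. Each camera call takes 0.05 s, during which the arm holds its last target. There are 200 camera calls.

## Task

Turn the toothed die until its teeth mesh with the socket of the hand press and push it fully home. Then stamp every pigment block on the table, lightest colour first (yellow, then orange, then blue; not all may be there): lay it in the die's pocket, pull the sprung lever all the way down, hold it there a moment and ease it slowly back up to rest without letting it fly, then lay the stamped block upright in the wooden tray. Leave the die in the press and do not disturb the tape measure, brushes or jar.

Things in the scene. Friction and masses are not known exactly. Their poses are not given: they have to be found in the camera images.
- press: Hand press, fixed: green base plate 275 x 170 x 18 mm, reaching 110 mm in front (-x, the open side) and 165 mm behind the origin, which lies on the table on the socket axis. z up, +x towards the lever hinge. A bail lever with brass platen stands up behind the socket.
- socket (a point): Centre of the floor of the press's toothed socket, 18 mm above the table, axes as the press. The socket is a steel crown 76 mm across, 14 mm tall (top 32 mm above the table), with a 44 mm bore and six open radial slots 13 mm wide at 0, 60, 120 ... degrees from x.
- die: Toothed aluminium die, loose, about 0.45 kg; origin: centre of underside, z up. Lowest 16 mm: hub 36 mm across with six teeth 9 mm wide, 35 mm long from the axis, at 0, 60, 120 ... degrees from x. Above (16 to 34 mm up): flat-sided block 86 (x) x 50 mm (y), gripped across the 50. Home in any of six positions, underside on the socket floor, 5 degrees play; teeth on the crown: 14 mm too high.
- nest (a point): Centre of the floor of the die's pocket, 24 mm above the die's underside, axes as the die's. The pocket is 76 mm (x) by 40 mm (y), its rim 10 mm above this floor; a block lies in it lengthwise, 3 mm of play each side, and stands 22 mm above the rim.
- lever (a joint): Press lever angle, rad: 0 = at rest, upright, leaning 6 degrees back; 1.675 = fully down, horizontal, at the stop, its brass platen 1 mm above a seated block. A spring lifts it: the handle needs about 1 N at the top, 9 N at the bottom. Let go low down it flies back at several rad/s; let go within 0.15 rad of rest it does no harm.
- lever_grip (a point): Centre of the lever's handle, a red sleeve 18 mm in diameter, 88 mm long, level, along the press's y, spinning freely on its rod; open space behind it for a finger. It can be pinched from above all through the stroke. Moves on a 205 mm circle about the hinge, from 299 mm above the table (rest) to 95 mm (down).
- lever_hinge (a point): Middle of the lever's hinge axis, 120 mm behind the socket axis (press +x), 95 mm above the table; the axis runs along the press's y. Growing lever angle swings the handle from above, forwards (press -x) and down.
- platen (a point): Centre of the underside of the lever's round brass platen, 56 mm across; with the lever fully down it lies right over the socket axis, 75 mm above the table, facing down.
- tray: Fixed open wooden tray 250 (x) by 130 (y) by 25 mm tall, walls and floor 5 mm; origin under its centre, on the table.
- tape: Bystander: yellow tape measure, 70 x 36 x 62 mm; origin at its underside. Leave alone.
- brushes: Bystander: yellow can of brushes, 76 mm in diameter, 100 mm tall with brushes to 200 mm; origin at its underside. Leave alone.
- jar: Bystander: blue jar with white cap, 70 mm in diameter, 90 mm tall; origin at its underside. Leave alone.
- yellow: Yellow pigment block (may be absent: then None), 70 (x) x 34 (y) x 32 mm (z), about 110 g, loose; origin: centre of its underside, z up, face to be stamped on top.
- orange: Orange pigment block (may be absent: then None), 70 (x) x 34 (y) x 32 mm (z), about 110 g, loose; origin: centre of its underside, z up, face to be stamped on top.
- blue: Blue pigment block (may be absent: then None), 70 (x) x 34 (y) x 32 mm (z), about 110 g, loose; origin: centre of its underside, z up, face to be stamped on top.
There are look-alikes about, which are no part of the job. Leave any black or turquoise look-alike of the blue alone.

How it is judged:
By the outcome, as a careful person would: the job done as asked, in the order asked, and still so for the second after the job is handed in, with the robot touching nothing.
Of yellow, orange, blue only 2 to 3 are there at a start; the rules pass over those that are not, and their reading is None.
At some moment in a run one of yellow, orange, blue may be knocked a few centimetres aside while the robot is not near it.
It also fails if it takes over 210 s, if anything falls off the work surface, if the arm or the gripper's body presses on something with over 40 N, if the wrist force passes 120 N, or if a joint passes its speed limit or range.

## Working session

There is one attempt and no reset: what is moved stays moved. The work goes in short steps, each a Python script; the robot and the scene stay as the last script left them, time stands still between calls to the robot, and variables do not carry over. Pictures are saved under pics/ and viewed, at most 14 in all, crops included, and the job is handed in when it is done.

```bash
ls; mkdir -p pics
cat > h.py <<'E'
import numpy as np, cv2
from plant import arm
from scipy.spatial.transform import Rotation as R
def cloud(p):
    f=240/np.tan(np.radians(p["fovy"])/2); v,u=np.mgrid[0:480,0:640]; z=p["range_z"]
    c=np.stack([(u-p["cx"])/f*z,(v-p["cy"])/f*z,z],-1)
    M=cv2.Rodrigues(np.array(p["rvec"],float))[0]
    w=(c-np.array(p["tvec"]).ravel())@M
    w[z<=0]=np.nan
    return w
E
python3 - <<'E'
from h import *
o=arm.get_obs(); print(o)
for n in("scene","top"):
    p=arm.read_camera(n); cv2.imwrite(f"pics/{n}0.png",p["frame"]); w=cloud(p); np.save(n+"0.npy",w)
    print(n,p["fovy"],p["cx"],p["cy"],p["rvec"],p["tvec"])
    for t in["press","die","lever","tray","tape","brushes","jar","yellow","orange","blue"]:
        for d in arm.masks_of(t,p)[:5]:
            m=d["region"]; q=w[m]; print(n,t,round(d["p"],2),np.round(d["rect"]),np.round(np.nanmedian(q,0),3),np.round(np.nanpercentile(q[:,2],97),3), p["frame"][m].mean(0).round())
print(arm.get_obs()["time_s"])
E
```

```text
pics
{'time_s': 0.0, 'joints': array([ 1.15041233e+00,  2.59210066e-01,  2.07513877e-02,  1.33370303e+00,
       -7.94434473e-06,  1.41818953e+00]), 'qd': array([ 0.0014202 , -0.0004953 ,  0.00099451, -0.00061067,  0.00032866,
       -0.0001909 ]), 'joint_torque': array([ 4.81322877e-04, -5.55638266e+01,  3.44532931e+01,  1.36221337e-02,
       -8.73513000e-05, -1.25680526e-05]), 'position': array([0.14551184, 0.53034951, 0.40405222]), 'tcp_rot': array([-1.89112255e-04,  1.33488906e-01,  9.91050072e-01, -6.55984949e-04]), 'ft_force': array([ 0.24409476, -0.1472583 ,  0.28612837]), 'moment': array([ 0.00938248, -0.04072425,  0.00394725]), 'grip_force': 0.0, 'gripper_width': 0.08522440728885139}
scene 44.879897161997235 326.1547912739436 235.9495018366387 [ 1.57276959  2.26998062 -0.62549051] [ 0.24120865 -0.35344249  1.69120219]
scene press 0.74 [300. 220. 415. 338.] [0.636 0.035 0.02 ] 0.305 [82. 94. 76.]
scene die 0.97 [260. 190. 294. 223.] [ 0.445 -0.224  0.026] 0.037 [152. 174. 192.]
scene die 0.33 [190. 261. 227. 300.] [ 0.717 -0.279  0.081] 0.093 [176. 164. 161.]
scene lever 0.6
[... 1688 characters left out ...]
2. 190.] [0.728 0.217 0.101] 0.207 [21. 48. 70.]
top jar 0.65 [390. 170. 416. 200.] [ 0.695 -0.287  0.085] 0.096 [139. 140. 141.]
top jar 0.37 [371. 258. 389. 291.] [ 0.445 -0.227  0.026] 0.039 [ 83. 138. 168.]
top yellow 0.89 [414. 210. 439. 236.] [ 0.586 -0.36   0.031] 0.04 [  0. 163. 202.]
top yellow 0.66 [268. 171. 316. 208.] [0.649 0.017 0.225] 0.309 [35. 50. 88.]
top blue 0.89 [406. 304. 435. 319.] [ 0.342 -0.341  0.031] 0.039 [14. 15. 18.]
top blue 0.84 [454. 266. 478. 286.] [ 0.448 -0.464  0.031] 0.039 [118. 123.   8.]
top blue 0.76 [412. 259. 431. 287.] [ 0.456 -0.349  0.031] 0.039 [136.  55.  17.]
top blue 0.55 [370. 257. 393. 291.] [ 0.445 -0.226  0.026] 0.039 [ 88. 138. 167.]
1.1
```

View pics/scene0.png

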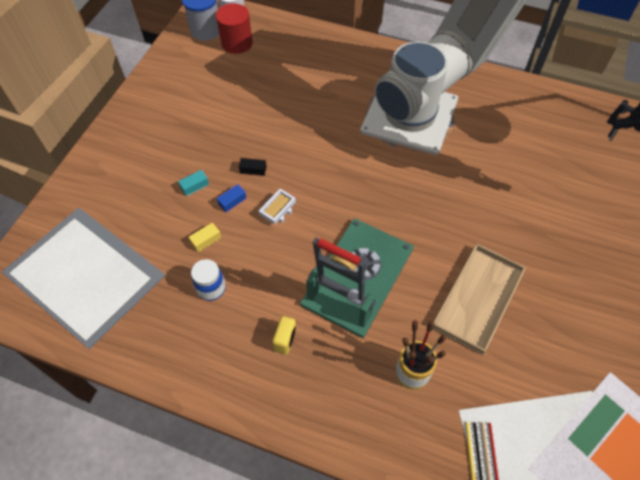

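View pics/top0.png

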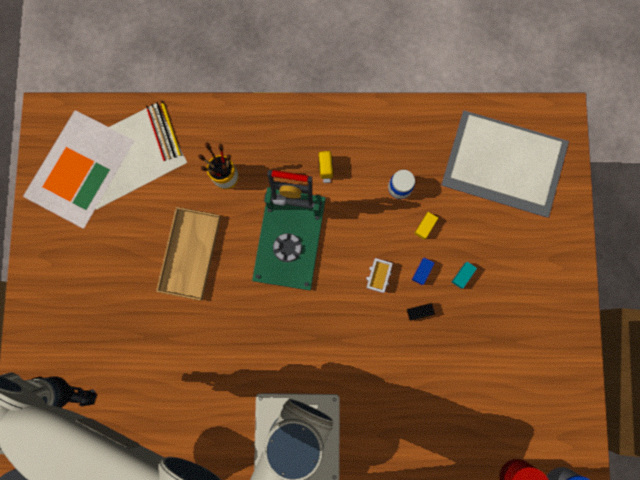

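Run:
```python
import cv2
a=cv2.imread("pics/scene0.png")[145:315,170:430]; b=cv2.imread("pics/top0.png")[150:330,240:490]
cv2.imwrite("pics/c1.png",cv2.resize(a,None,fx=3,fy=3,interpolation=2)); cv2.imwrite("pics/c2.png",cv2.resize(b,None,fx=3.2,fy=3.2,interpolation=2)[:600])
```

```text
(no output)
```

View pics/c2.png

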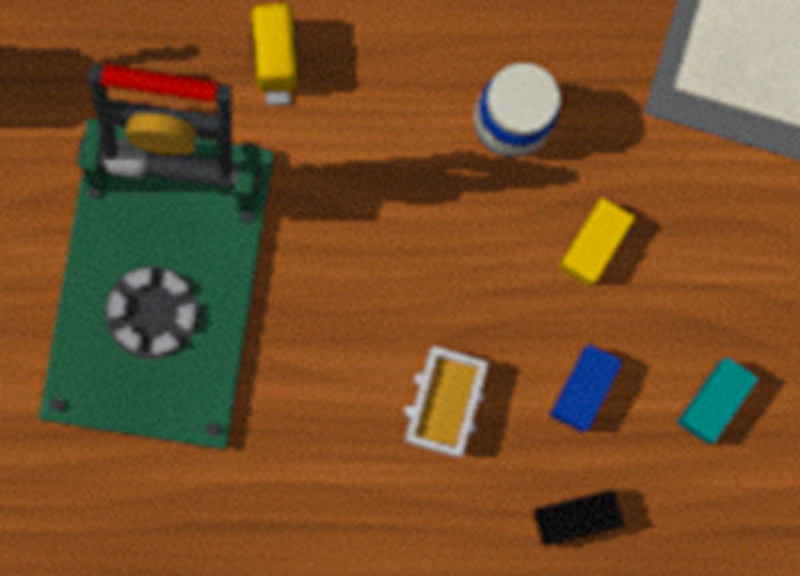

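The real blocks are yellow at top-image (427,225) and blue at (424,271). Look-alikes are turquoise (465,275) and black (420,312), both left alone. The yellow thing at (325,165) is the tape measure, and there is no orange block. The crop confirms this. Next I'll measure the poses precisely.

```bash
cat >> h.py <<'E'
def rect(P):
    (c,s,a)=cv2.minAreaRect((P[:,:2]*1000).astype(np.float32))
    if s[0]<s[1]: s=(s[1],s[0]); a+=90
    return np.round(np.array(c)/1000,4),np.round(s,1),((a+90)%180)-90   # long axis angle deg
def near(w,c,r,z0,z1):
    m=(np.hypot(w[...,0]-c[0],w[...,1]-c[1])<r)&(w[...,2]>z0)&(w[...,2]<z1)
    n,l,st,_=cv2.connectedComponentsWithStats(m.astype(np.uint8)); 
    return w[l==1+np.argmax(st[1:,4])]
E
python3 - <<'E'
from h import *
for n in("scene","top"):
    w=np.load(n+"0.npy")
    for t,c,r,z0,z1 in[("yellow",(.589,-.36),.055,.022,.05),("blue",(.458,-.348),.055,.022,.05),("die",(.445,-.225),.065,.018,.05),("tray",(.508,.32),.17,.016,.04),("plate",(.57,.027),.24,.011,.026)]:
        P=near(w,c,r,z0,z1); h=np.histogram(P[:,2],8)
        print(n,t,rect(P),len(P),np.round(np.median(P,0),4))
    P=near(w,(.535,.03),.06,.027,.05) ; P=P[:,:]
    print(n,"crown",cv2.minEnclosingCircle((P[:,:2]*1000).astype(np.float32)),P.mean(0),len(P))
    m=(w[...,2]>.28)&(w[...,2]<.32)&(abs(w[...,0]-.65)<.1)&(abs(w[...,1])<.1); print("handle",rect(w[m]),w[m].mean(0))
    m=(w[...,2]<.006)&(w[...,2]>-.02)&(abs(w[...,1]+.15)<.05)&(abs(w[...,0]-.5)<.1);print("table z",np.median(w[m][:,2]))
# rectified ortho views from the top colour image
E
```

```text
scene yellow (array([ 0.5899, -0.361 ]), array([70. , 39.6]), -31.97417449951172) 386 [ 0.5921 -0.3593  0.0313]
scene blue (array([ 0.4586, -0.35  ]), array([71.1, 41.2]), -26.18014144897461) 340 [ 0.4607 -0.348   0.0313]
scene die (array([ 0.4456, -0.2245]), array([92. , 53.8]), -16.809814453125) 655 [ 0.4453 -0.2257  0.0264]
scene tray (array([0.5063, 0.32  ]), array([256.9, 130.2]), -10.609809875488281) 787 [0.52   0.325  0.0237]
scene plate (array([0.5505, 0.0319]), array([278.7, 171.2]), -8.79681396484375) 4584 [0.5321 0.05   0.0179]
scene crown ((496.7650146484375, 57.58753967285156), 12.870800018310547) [0.4995347  0.05660566 0.03141599] 46
handle (array([0.665 , 0.0144]), array([110.2,  17.8]), 81.13262939453125) [0.6666863  0.01630777 0.30310381]
table z -0.0002521194910057559
top yellow (array([ 0.5886, -0.3623]), array([71.6, 33.3]), -31.481746673583984) 291 [ 0.588  -0.362   0.0318]
top blue (array([ 0.4581, -0.3511]), array([70.7, 34.8]), -27.62360382080078) 304 [ 0.4565 -0.3502  0.0317]
top die (array([ 0.444 , -0.2272]), array([86.8, 60.5]), -18.64617156982422) 524 [ 0.4443 -0.2264  0.027 ]
top tray (array([0.5053, 0.3183]), array([250.6, 133.9]), -10.566154479980469) 550 [0.504  0.3228 0.0237]
top plate (array([0.5503, 0.0304]), array([276.4, 172.8]), -9.19439697265625) 4072 [0.5269 0.0316 0.0178]
top crown ((498.7396240234375, 53.972991943359375), 11.773324966430664) [0.49853809 0.05415595 0.03321642] 32
handle (array([0.6627, 0.0131]), array([109.7,  18.9]), 81.28914642333984) [0.66105623 0.01278204 0.30366513]
table z -0.0007672274690982883
```

```bash
cat >> h.py <<'E'
def ori(phi,near_q=True):
    """tool down, closing line along world angle phi (deg); half-turn chosen nearest present orientation"""
    y=np.array([np.cos(np.radians(phi)),np.sin(np.radians(phi)),0]); z=np.array([0,0,-1.])
    cur=R.from_quat(np.roll(arm.get_obs()["tcp_rot"],-1)).as_matrix()[:,1]
    if y@cur<0: y=-y
    q=R.from_matrix(np.stack([np.cross(y,z),y,z],1)).as_quat(); return np.roll(q,1)
def fit(P,L,W,ang,c0=None):
    """Grid-fit rectangle outline orientation/centre to points (robust percentile extents)"""
    best=None
    for a in np.arange(ang-8,ang+8.1,.5):
        c,s=np.cos(np.radians(a)),np.sin(np.radians(a)); Q=P[:,:2]@np.array([[c,-s],[s,c]])
        lo,hi=np.percentile(Q,1,0),np.percentile(Q,99,0); ar=np.prod(hi-lo)
        if best is None or ar<best[0]: m=(lo+hi)/2; best=(ar,np.array([c*m[0]-s*m[1],s*m[0]+c*m[1]]),a,(hi-lo)*1000)
    return [np.round(v,4) for v in best[1:]]
E
python3 - <<'E'
from h import *
from scipy.optimize import minimize
for n in("scene","top"):
    w=np.load(n+"0.npy"); z=w[...,2]
    m=(np.hypot(w[...,0]-.4445,w[...,1]+.226)<.065)&(z>.020)&(z<.05)
    print(n,"die",fit(w[m],86,50,-18))
    m2=m&(z>.029); print("   rim",rect(w[m2]),fit(w[m2],86,50,-18),m2.sum())
    m=(np.hypot(w[...,0]-.523,w[...,1]-.0355)<.047)&(z>.025)&(z<.045); P=w[m]
    print("   crown",np.array(cv2.minEnclosingCircle((P[:,:2]*1000).astype(np.float32))[0]),P.mean(0),m.sum())
    a=np.degrees(np.arctan2(P[:,1]-.0355,P[:,0]-.523)); ph=np.angle(np.mean(np.exp(6j*np.radians(a))))
    print("   slot angle",((np.degrees(ph)/6+30)+30)%60-30)
E
```

```text
scene die [array([ 0.4454, -0.2248]), np.float64(-15.5), array([86.7572, 51.3849])]
   rim (array([ 0.4462, -0.2248]), array([90.2, 53.7]), -15.385543823242188) [array([ 0.4452, -0.2248]), np.float64(-16.5), array([87.5579, 51.941 ])] 242
   crown [521.60321045  35.50289154] [0.51576699 0.047361   0.03114023] 193
   slot angle -7.521690633646642
top die [array([ 0.4441, -0.2266]), np.float64(-16.0), array([85.2002, 49.5564])]
   rim (array([ 0.4443, -0.2268]), array([86.2, 50.1]), -15.427955627441406) [array([ 0.4442, -0.2267]), np.float64(-16.0), array([85.3527, 49.4739])] 202
   crown [520.90313721  39.94668198] [0.52186952 0.03576873 0.03116493] 234
   slot angle -8.500543525778482
```

Run:
```python
from h import *
q=ori(74.2)
arm.gripper_to(.050)
arm.goto([.38,-.11,.30],q); arm.line_to([.38,-.11,.20],rate=.2)
for wd in(.050,.034):
    arm.gripper_to(wd)
    r=arm.line_to([.38,-.11,.155],rate=.03,threshold=4); o=arm.get_obs(); print(wd,r,o["position"],o["gripper_width"],o["time_s"])
    arm.line_to([.38,-.11,.20],rate=.15)
```

```text
0.05 True [ 0.37997217 -0.10997215  0.17037442] 0.04999720333485275 5.8333
0.034 True [ 0.37998459 -0.10997846  0.17259864] 0.034133073826010274 7.4167
```

Run:
```python
from h import *
D=np.array([.4445,-.2260]); S=np.array([.5225,.0355])
q=ori(74.2); arm.gripper_to(.075,60)
arm.goto([*D,.30],q); arm.line_to([*D,.1885],rate=.12); arm.gripper_to(.03,60)
o=arm.get_obs(); print("w",o["gripper_width"],o["grip_force"])
arm.line_to([*D,.30],rate=.12)
o=arm.get_obs(); print("lift",o["gripper_width"],o["ft_force"])
arm.goto([*S,.30],ori(81)); arm.line_to([*S,.226],rate=.12)
r=arm.line_to([*S,.2055],rate=.03,threshold=8); o=arm.get_obs(); print(r,o["position"],o["ft_force"],o["moment"],o["time_s"])
```

```text
w 0.04861705615195691 62.265699952840805
lift 0.04850138145197432 [-0.59060159  0.40380142 -4.58035308]
True [0.52231995 0.03556977 0.20749815] [-1.25596889  0.07445845  5.7760878 ] [0.04501407 0.14912224 0.01911062] 13.875
```

Run:
```python
from h import *
S=[.5225,.0355]
r=arm.line_to([*S,.2045],rate=.02,threshold=15); o=arm.get_obs(); print(r,o["position"],o["ft_force"])
arm.gripper_to(.075); arm.line_to([*S,.32],rate=.15)
arm.goto([.40,-.10,.38],ori(74))
for n in("scene","top"):
    p=arm.read_camera(n); w=cloud(p); z=w[...,2]; np.save(n+"1.npy",w)
    m=(np.hypot(w[...,0]-.5225,w[...,1]-.0355)<.06)&(z>.036)&(z<.07); print(n,fit(w[m],86,50,-9),rect(w[m]),m.sum())
    print(" rimz",np.nanpercentile(z[m],[50,80,90,95]))
    for t,c in(("y",(.589,-.3617)),("b",(.458,-.3505))):
        P=near(w,c,.08,.022,.045); print(t,rect(P),fit(P,70,34,-29),len(P))
    cv2.imwrite(f"pics/{n}1.png",cv2.resize(p["frame"][150:330,180:480],None,fx=2.6,fy=2.6,interpolation=2))
print(arm.get_obs()["time_s"])
```

```text
True [0.52229314 0.03563298 0.20750551] [-0.64907039 -0.02743564  6.37026953]
scene [array([0.5218, 0.0382]), np.float64(-8.5), array([85.528 , 50.6139])] (array([0.5231, 0.042 ]), array([89.8, 59.7]), -9.056465148925781) 507
 rimz [0.04440364 0.05083892 0.05288432 0.05414662]
y (array([ 0.5897, -0.361 ]), array([70.9, 38.7]), -30.604053497314453) [array([ 0.5903, -0.3608]), np.float64(-28.5), array([68.8974, 36.0991])] 382
b (array([ 0.4583, -0.3493]), array([74.2, 38.7]), -26.398086547851562) [array([ 0.46 , -0.349]), np.float64(-27.0), array([69.1643, 36.0736])] 342
top [array([0.521 , 0.0361]), np.float64(-5.5), array([85.2291, 56.806 ])] (array([0.5204, 0.0335]), array([87.3, 71.4]), -10.78155517578125) 535
 rimz [0.04443212 0.05076713 0.0546006  0.05640977]
y (array([ 0.5886, -0.3623]), array([72.2, 33.8]), -31.837352752685547) [array([ 0.5888, -0.3622]), np.float64(-31.0), array([68.5032, 33.1592])] 292
b (array([ 0.4579, -0.3509]), array([71.5, 34.5]), -27.612957000732422) [array([ 0.4577, -0.3508]), np.float64(-26.5), array([69.7057, 33.5003])] 301
16.2583
```

View pics/top1.png

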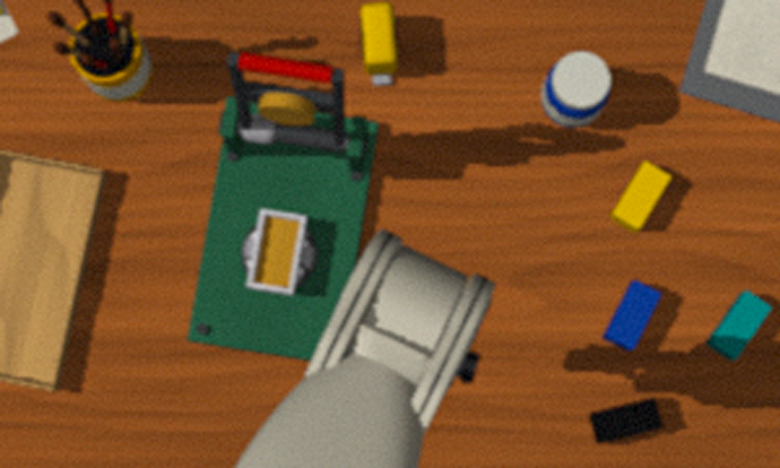

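Die is home at (277,251) in the crop: rim about 52 mm, as required. The blocks haven't moved. Now I'll fetch the yellow block.

```bash
cat >> h.py <<'E'
def block_pose(c,ang,z0=.022,z1=.045,r=.08):
    a=[]
    for n in("scene","top"):
        w=cloud(arm.read_camera(n)); P=near(w,c,r,z0,z1); f=fit(P,70,34,ang); a.append([*f[0],f[1]]); print(n,f,len(P))
    return a
def pick(c,ang,zb=0.):
    arm.gripper_to(.065,45)
    arm.goto([*c,zb+.28],ori(ang+90)); arm.line_to([*c,zb+.185],rate=.12); arm.gripper_to(.02,45)
    arm.line_to([*c,zb+.30],rate=.15); o=arm.get_obs(); print("pick",o["gripper_width"],o["grip_force"],o["ft_force"],o["time_s"])
    return o["gripper_width"]
def place(c,ang,zb,low=.003):
    arm.goto([*c,zb+.27],ori(ang+90)); arm.line_to([*c,zb+.20],rate=.15)
    r=arm.line_to([*c,zb+.185-low],rate=.03,threshold=4); o=arm.get_obs(); print("place",r,o["position"],o["ft_force"])
    arm.gripper_to(.05); arm.line_to([*c,zb+.30],rate=.15); print(arm.get_obs()["time_s"])
    return o["position"][2]
E
python3 - <<'E'
from h import *
for n in("scene","top"):
    w=np.load(n+"1.npy"); z=w[...,2]
    m=(np.hypot(w[...,0]-.5225,w[...,1]-.0355)<.054)&(z>.048)&(z<.07); print(n,"rim",fit(w[m],86,50,-9),rect(w[m]),m.sum())
print([arm.ik([*p,.46],ori(a)) is not None for p,a in(((.663,.0137),-9),)])
pick((.5890,-.3620),-31)
E
```

```text
scene rim [array([0.5218, 0.0377]), np.float64(-8.5), array([86.4822, 50.3342])] (array([0.5219, 0.0376]), array([88.4, 51. ]), -9.433395385742188) 163
top rim [array([0.5214, 0.0357]), np.float64(-9.0), array([85.4722, 49.855 ])] (array([0.5212, 0.0357]), array([86.7, 50.1]), -8.825279235839844) 161
[True]
pick 0.03308685237685386 45.7212370634079 [-0.25492841  0.17221238 -1.91722214] 20.0417
```

Run:
```python
from h import *
place((.5220,.0362),-9,.042)
arm.goto([.40,-.10,.38],ori(81))
for n in("scene","top"):
    p=arm.read_camera(n); w=cloud(p); z=w[...,2]
    m=(np.hypot(w[...,0]-.5225,w[...,1]-.0355)<.05)&(z>.062)&(z<.1); print(n,fit(w[m],70,34,-9),np.median(z[m]),m.sum())
    m=(z>.28)&(z<.32)&(abs(w[...,0]-.65)<.1)&(abs(w[...,1])<.1); print("handle",rect(w[m]),w[m].mean(0))
    cv2.imwrite(f"pics/{n}2.png",cv2.resize(p["frame"][150:330,200:460],None,fx=3,fy=3,interpolation=2))
```

```text
place True [0.52202758 0.03622809 0.2276661 ] [0.16652887 0.23701793 4.7696789 ]
23.8833
scene [array([0.5225, 0.0384]), np.float64(-8.0), array([67.8206, 33.7893])] 0.07356925446950352 310
handle (array([0.6645, 0.0145]), array([110.3,  19.1]), 82.33255004882812) [0.66656041 0.01570932 0.30304037]
top [array([0.5218, 0.036 ]), np.float64(-9.5), array([68.9768, 33.0991])] 0.07366506630426425 312
handle (array([0.6627, 0.0129]), array([109.8,  19.7]), 81.59223175048828) [0.66095802 0.01246285 0.30357994]
```

View pics/scene2.png

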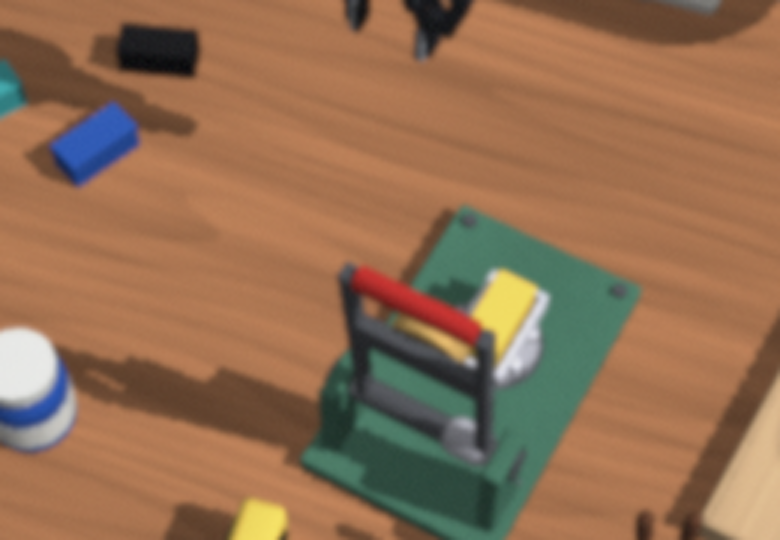

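Yellow is seated: top at 73.6 mm against 74 nominal. The handle's at (415,305) in the crop, as predicted. Now the lever.

```bash
cat >> h.py <<'E'
YAW=-9; S=np.array([.5222,.0362]); PX=np.array([np.cos(np.radians(YAW)),np.sin(np.radians(YAW))])
H=S+.12*PX
def hp(a,dz=.161):
    t=np.radians(6)-a; return [*(H+.205*np.sin(t)*PX), .095+.205*np.cos(t)+dz]
def lever():
    q=ori(YAW); arm.gripper_to(.06,50); t=hp(0)
    arm.goto([*(np.array(t[:2])),t[2]+.06],q); arm.line_to(t,rate=.1); arm.gripper_to(.005,50)
    o=arm.get_obs(); print("pinch",o["gripper_width"],o["grip_force"],o["ft_force"])
    if o["gripper_width"]<.014: return False
    for a in np.linspace(0,1.6,13)[1:]:
        arm.line_to(hp(a),rate=.1); o=arm.get_obs()
        print(round(a,2),o["ft_force"].round(1),round(o["gripper_width"],4))
        if o["gripper_width"]<.014: print("SLIP"); return False
    for a in (1.64,1.67,1.69):
        r=arm.line_to(hp(a),rate=.03,threshold=25); o=arm.get_obs(); print("bottom",a,r,o["position"],o["ft_force"].round(1))
        if r: break
    arm.hold(1.0)
    for a in np.linspace(1.6,0,17): arm.line_to(hp(a),rate=.06)
    arm.hold(.3); o=arm.get_obs(); print("top",o["ft_force"],o["gripper_width"])
    arm.gripper_to(.06); arm.line_to([t[0],t[1],t[2]+.05],rate=.1); print(arm.get_obs()["time_s"]); return True
E
python3 - <<'E'
from h import *
t=hp(0); print(t); q=ori(YAW); print(arm.ik([t[0],t[1],t[2]+.06],q))
print([arm.ik(hp(a),q) is not None for a in(0,.8,1.69)])
lever()
E
```

```text
[np.float64(0.6618871174795231), np.float64(0.014075734077457977), np.float64(0.4598769885504961)]
[-0.10535215  0.47856131  0.64880199  1.74103701  0.         -1.51906884]
[True, True, True]
pinch 0.016040952984881326 48.89773607254028 [ 1.09727205 -0.86763061  2.7848345 ]
0.13 [ 0.8 -2.3  4.2] 0.0163
0.27 [ 0.8 -2.9  4.2] 0.0158
0.4 [ 0.4 -4.9  3.7] 0.0163
0.53 [ 0.2 -5.6  2.4] 0.0162
0.67 [ 1.3 -7.1  2.5] 0.0164
0.8 [ 2.4 -8.5  1.3] 0.016
0.93 [ 3.1 -9.   2. ] 0.0162
1.07 [  3.  -10.1   3.9] 0.016
1.2 [ 2.3 -9.5  5.2] 0.0164
1.33 [  1.1 -10.1   6. ] 0.0163
1.47 [  0.5 -11.    6.6] 0.016
1.6 [  0.5 -11.1   7.4] 0.016
bottom 1.64 False [0.4397083  0.04861292 0.26375894] [ -0.1 -10.2   8.3]
bottom 1.67 False [0.43958678 0.04865133 0.25760819] [  0.2 -11.4   8.3]
bottom 1.69 True [0.43948025 0.04857788 0.25480223] [-4.8 -0.8 13.7]
top [2.48472119 4.18651184 6.88847998] 0.016036432060750293
44.3
```

Run:
```python
from h import *
arm.goto([.40,-.12,.40],ori(81))
for n in("scene","top"):
    p=arm.read_camera(n); w=cloud(p); z=w[...,2]
    m=(np.hypot(w[...,0]-.5225,w[...,1]-.0355)<.05)&(z>.062)&(z<.1); print(n,fit(w[m],70,34,-9),np.median(z[m]),m.sum())
    m=(z>.28)&(z<.32)&(abs(w[...,0]-.65)<.1)&(abs(w[...,1])<.1); print("handle",rect(w[m]),w[m].mean(0))
    P=near(w,(.458,-.3505),.08,.022,.045); print("b",fit(P,70,34,-27),len(P))
    cv2.imwrite(f"pics/{n}3.png",cv2.resize(p["frame"][150:330,200:460],None,fx=3,fy=3,interpolation=2))
```

```text
scene [array([0.5247, 0.0348]), np.float64(-7.0), array([68.0449, 33.8846])] 0.07325935294557089 287
handle (array([0.6646, 0.0147]), array([110.4,  18. ]), 81.3891372680664) [0.66664002 0.01644327 0.30301249]
b [array([ 0.459 , -0.3486]), np.float64(-26.5), array([69.1526, 34.8483])] 339
top [array([0.5236, 0.0327]), np.float64(-7.5), array([68.6869, 33.4764])] 0.073614170846965 315
handle (array([0.6625, 0.0136]), array([110.2,  19. ]), 81.00972747802734) [0.66110512 0.01327066 0.30355375]
b [array([ 0.4577, -0.3509]), np.float64(-27.0), array([69.8716, 34.133 ])] 311
```

View pics/scene3.png

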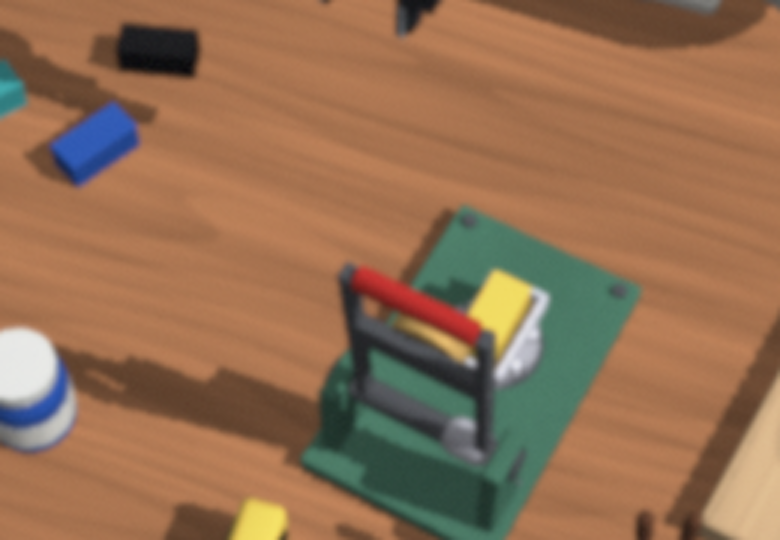

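Run:
```python
from h import *
if pick((.5242,.0338),-7.5,.042)>.028:
    place((.560,.309),-10.6,.005)
    arm.goto([.45,-.12,.40],ori(65))
    for n in("scene","top"):
        p=arm.read_camera(n); w=cloud(p); z=w[...,2]
        m=(np.hypot(w[...,0]-.5225,w[...,1]-.0355)<.054)&(z>.048)&(z<.07); print(n,"rim",fit(w[m],86,50,-9),rect(w[m]),m.sum())
        P=near(w,(.458,-.3505),.08,.022,.045); print("b",fit(P,70,34,-27),len(P))
        P=near(w,(.56,.309),.05,.03,.05); print("ytray",fit(P,70,34,-10),np.median(P[:,2]))
        cv2.imwrite(f"pics/{n}4.png",p["frame"])
```

```text
pick 0.03306457328761669 44.748775362968445 [ 0.13042848  0.50295321 -1.7278351 ] 48.9333
place True [0.55995848 0.30906257 0.19062023] [-0.6287261   0.4780024   4.98990279]
52.375
scene rim [array([0.5221, 0.0378]), np.float64(-8.0), array([86.6323, 49.4048])] (array([0.5219, 0.0371]), array([87.7, 50.7]), -8.519325256347656) 156
b [array([ 0.4588, -0.3492]), np.float64(-28.5), array([68.273 , 35.5358])] 341
ytray [array([0.5612, 0.3102]), np.float64(-10.0), array([69.8383, 32.6998])] 0.036638861817281036
top rim [array([0.5216, 0.0355]), np.float64(-9.5), array([85.6731, 49.648 ])] (array([0.5216, 0.0356]), array([87.2, 50.1]), -9.148109436035156) 164
b [array([ 0.4577, -0.3511]), np.float64(-27.0), array([69.4649, 33.5285])] 311
ytray [array([0.5594, 0.3085]), np.float64(-9.0), array([69.2456, 35.6235])] 0.03673823838783804
```

View pics/scene4.png

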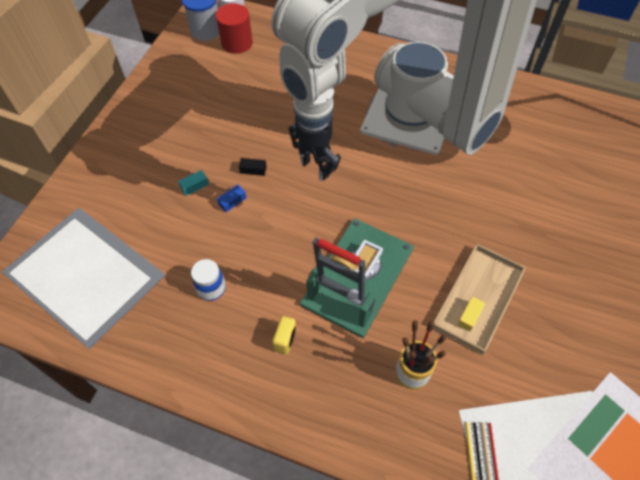

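Yellow lies upright in the tray at (472,313) and the die is still home. Now the blue block at (232,198), the true blue. Turquoise (194,183) and black (253,167) stay put.

Run:
```python
from h import *
if pick((.4583,-.3500),-27)>.028:
    place((.5220,.0364),-9,.042)
    arm.goto([.40,-.10,.38],ori(81))
    ok=True
    for n in("scene","top"):
        p=arm.read_camera(n); w=cloud(p); z=w[...,2]
        m=(np.hypot(w[...,0]-.5225,w[...,1]-.0355)<.05)&(z>.062)&(z<.1); print(n,fit(w[m],70,34,-9),np.median(z[m]),m.sum()); ok&=abs(np.median(z[m])-.0736)<.002
        cv2.imwrite(f"pics/{n}5.png",cv2.resize(p["frame"][150:330,200:460],None,fx=3,fy=3,interpolation=2))
    if ok: print(lever())
```

```text
pick 0.033050152055115446 45.01147270202637 [ 0.65878123 -0.43587361 -1.02199392] 57.6917
place True [0.52200107 0.03644853 0.22758041] [ 0.39832254 -0.59542825  4.15319004]
61.4917
scene [array([0.523 , 0.0385]), np.float64(-9.0), array([67.8296, 34.2172])] 0.07379020795369177 309
top [array([0.5211, 0.0365]), np.float64(-8.5), array([69.1822, 33.3552])] 0.07357078881794038 315
pinch 0.016388248541975042 48.89791667461395 [ 1.24049249 -1.36709473  3.57151418]
0.13 [ 0.5 -0.9  3.1] 0.016
0.27 [ 0.9 -3.1  4.7] 0.0162
0.4 [ 0.5 -5.2  4.1] 0.0164
0.53 [ 0.4 -5.6  2.5] 0.0158
0.67 [ 1.3 -6.6  1.7] 0.016
0.8 [ 1.2 -7.7  1.4] 0.0163
0.93 [ 2.4 -8.3  2.1] 0.0161
1.07 [ 3.1 -9.7  2.7] 0.0163
1.2 [ 2.6 -9.8  3.8] 0.0158
1.33 [  1.1 -11.    6.2] 0.0162
1.47 [  1.5 -11.7   6.9] 0.0166
1.6 [  0.5 -10.7   7.3] 0.0161
bottom 1.64 False [0.43970056 0.04862129 0.26376814] [  0.3 -10.2   8.2]
bottom 1.67 False [0.43957913 0.0486284  0.25758301] [ -0.2 -11.2   9.2]
bottom 1.69 True [0.43948406 0.04858243 0.25484016] [-4.5 -1.2 13.6]
top [2.24102928 4.55137646 6.96073968] 0.016288447368009544
81.9083
True
```

Run:
```python
from h import *
arm.goto([.40,-.12,.40],ori(81))
c=[]
for n in("scene","top"):
    p=arm.read_camera(n); w=cloud(p); z=w[...,2]
    m=(np.hypot(w[...,0]-.5225,w[...,1]-.0355)<.05)&(z>.062)&(z<.1); f=fit(w[m],70,34,-9); c.append([*f[0],f[1]]); print(n,f,np.median(z[m]))
c=np.mean(c,0); print(c)
if np.hypot(*(c[:2]-S))<.008 and pick(c[:2],c[2],.042)>.028:
    place((.452,.329),-10.6,.005)
    arm.goto([.40,-.12,.40],ori(81))
    for n in("scene","top"):
        p=arm.read_camera(n); w=cloud(p); z=w[...,2]
        m=(np.hypot(w[...,0]-.5225,w[...,1]-.0355)<.054)&(z>.048)&(z<.07); print(n,"rim",fit(w[m],86,50,-9),np.percentile(z[m],50))
        for q in((.56,.309),(.452,.329)):
            P=near(w,q,.05,.03,.05); print("tray",fit(P,70,34,-10),np.median(P[:,2]))
        cv2.imwrite(f"pics/{n}6.png",p["frame"])
print(arm.get_obs()["time_s"])
```

```text
scene [array([0.5218, 0.0386]), np.float64(-10.0), array([66.1728, 33.989 ])] 0.07345133908025135
top [array([0.5213, 0.0365]), np.float64(-9.5), array([69.3894, 33.1318])] 0.07300513329795677
[ 0.52155  0.03755 -9.75   ]
pick 0.033438947234155594 45.036152601242065 [-0.52073675 -0.23441243 -0.99290251] 86.5417
place True [0.45194697 0.32905343 0.19056759] [-0.79170945 -0.85274451  4.50069929]
90.0583
scene rim [array([0.5228, 0.0373]), np.float64(-9.0), array([86.6899, 49.9038])] 0.051599618205198254
tray [array([0.561 , 0.3102]), np.float64(-10.0), array([69.545 , 32.7541])] 0.03685084750869592
tray [array([0.4541, 0.3305]), np.float64(-11.0), array([70.1913, 33.4847])] 0.03667123707345705
top rim [array([0.5214, 0.0356]), np.float64(-9.0), array([85.52  , 49.4874])] 0.05187776546866387
tray [array([0.5592, 0.3082]), np.float64(-12.0), array([69.0434, 34.6242])] 0.036840462294678314
tray [array([0.4517, 0.3286]), np.float64(-10.0), array([68.4149, 33.5944])] 0.03674326520108075
91.85
```

View pics/scene6.png

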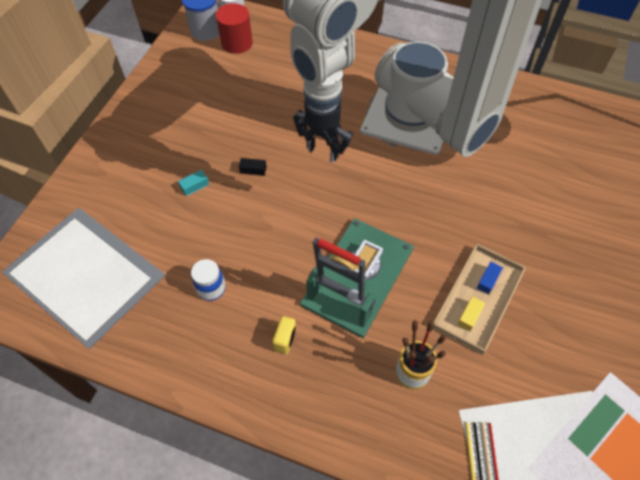

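Both blocks lie upright in the tray, yellow at (472,313) and blue at (490,277). The die is home, the lever is at rest and the bystanders haven't moved.

```bash
python3 -c "
from plant import arm
print(arm.sign_off())"
```

```text
the job is handed in; nothing more can be done
None
```

The job is handed in at about 92 s: the die is home in the press, yellow then blue were stamped and laid upright in the tray, there was no orange block on the table, and the bystanders and look-alikes were left alone; yellow shifted about 3.5 mm in the pocket around its stamping, cause unknown.

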